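# Torque down the hub nut of a flat lap

### The job

The nut that clamps the polishing disc of the flat lap is loose. Take the torque wrench from the cork mat, let its ring find the nut and go fully home over it without forcing it on, and turn clockwise until the wrench's breakaway joint trips; stop at the trip, do not haul the handle on to the end of its joint. Then lift the wrench off and lay it back on the mat, letting nothing touch the face of the disc and leaving the crystals alone.

Things in the scene. Friction and masses are not known exactly. Their poses are not given: they have to be found in the camera images.
- wrench: breaking torque wrench lying flat, about 0.4 kg: steel ring head 20 mm high, 52 mm across, six-sided hole 37.5 mm across flats; behind it pivot pin and handle, end 222 mm behind the ring's centre. Origin: hole's centre on the ring's underside; z up the hole's axis, handle along -x. Hole's flats face 0, 60, 120 .. deg from x. Balance point roughly 110 mm behind the origin
- wrench_pivot (a point): breakaway pivot (axis z), 33 mm behind the ring's centre, on the head. A sprung toggle keeps the handle straight up to about 11 N sideways at wrench_grip. Then it trips: the handle swings clockwise against the head while the load falls away, to about 3/4 at 0.12 rad, half at 0.2; hard stop at 0.32. Tripped: over 0.08 rad; over 0.25 is hauled too far. Eased back, it springs straight; anticlockwise it is rigid
- wrench_grip (a point): point in the black rubber grip, 140 mm behind the ring's centre, 11 mm above the ring's underside; turns with the handle; x along the handle towards the ring, z up. The grip is a straight bar 24 mm wide and 22 mm high, from 110 to 220 mm behind the ring's centre, its underside level with the ring's
- nut_top (a point): flat top of the steel hub nut, on its axis; turns with it. Hexagon 36 mm across flats, upright, flats facing 0, 60, 120 .. deg from x; 21 mm of full hexagon above nut_seat, then a 4 mm chamfer up to here; a 20 mm round spindle end stands 8 mm higher. The ring fits when its x is a multiple of 60 deg from the nut's x (within about 4 deg) and within about 1 mm of the axis; play when seated +-4 deg
- nut_seat (a point): point on the spindle axis at the upper face of the 54 mm washer under the nut, where the ring's underside rests when fully home (147 mm above the bench); fixed to the machine
- hub_nut: same nut; origin on its axis at its underside. Clockwise from above tightens. It starts 0.35 to 0.95 rad short of where it comes up hard; the spindle is locked at a random angle, so that place cannot be read off, only felt: light drag (about 1.5 N at wrench_grip), then it stops dead. It stays where left. In the rules joint hub_nut is its turn on the thread (rad, not measured): 1.3 when hard down
- flat_lap: the flat lap machine, fixed to the bench: white housing 220 mm wide, 105 mm high, reaching 160 mm to the front (-x) and 110 mm to the back of the spindle axis, with a black pan of 200 mm diameter on it, rim 124 mm above the bench. Origin: under the spindle axis at bench level; x to the back of the machine
- lap_disc: the polished steel disc, 152 mm diameter, its face 134 mm above the bench, round the hub; delicate face, touch it with nothing. Origin: on the spindle axis at bench level. Between face and washer stands an aluminium clamp plate of 64 mm diameter, 8 mm high
- mat_top (a point): centre of the top face of the cork mat, 310 mm (x) by 170 mm (y), 4 mm thick, flat on the bench; the wrench lies on it
- black_point: black six-sided polished crystal point, 48 mm across, 95 mm high, standing loose on the bench; origin at its foot
- smoky_point: brown six-sided polished crystal point, 38 mm across, 75 mm high, standing loose on the bench; origin at its foot
- quartz_tray: white plastic tray 260 by 190 mm, filled with quartz points up to 80 mm high, fixed; origin at the centre of its underside
There are look-alikes about, which are no part of the job. What is shaped like the wrench but green is not meant.

How it is judged:
On the way, in this order (a step that is already met when the one before it is completed fails the run):
1. the ring is seated fully down over the nut (horizontal distance between wrench and nut_seat below 0.003 m and z of wrench in the frame of nut_seat below 0.004 m and angle between wrench's own z axis and vertical below 0.12 rad), for 0.2 s.
2. the nut is hard down and the wrench's joint trips on it (horizontal distance between wrench and nut_seat below 0.004 m and z of wrench in the frame of nut_seat below 0.008 m and angle between wrench's own z axis and vertical below 0.12 rad and value of joint hub_nut above 1.25 rad and angle between the x axis of wrench_grip and the x axis of wrench, either way round above 0.08 rad), for 0.05 s.
3. the wrench is lifted off the nut, its handle straight again (z of wrench in the frame of nut_seat above 0.03 m and angle between the x axis of wrench_grip and the x axis of wrench, either way round below 0.04 rad), for 0.1 s.
At the end, for the whole second after the job is handed in: The nut is hard down, as the tripped wrench left it (within 0.05 rad, hub_nut above 1.25 rad); the wrench lies flat and still on the cork mat, right way up, handle straight, with ring centre and wrench_grip over the mat (value of joint hub_nut above 1.25 rad and angle between the x axis of wrench_grip and the x axis of wrench, either way round below 0.04 rad and z of wrench in the frame of mat_top below 0.004 m and z of wrench_grip in the frame of mat_top below 0.017 m and angle between wrench's own z axis and vertical below 0.1 rad and x of wrench in the frame of mat_top between -0.155 and 0.155 m and y of wrench in the frame of mat_top between -0.085 and 0.085 m and x of wrench_grip in the frame of mat_top between -0.155 and 0.155 m and y of wrench_grip in the frame of mat_top between -0.085 and 0.085 m and linear speed of wrench below 0.02 m/s); the robot touches nothing.
It fails at once if the ring is forced on: pressed with more than 30 N while it still stands on the nut's top (contact force between wrench and hub_nut above 30 N and z of wrench in the frame of nut_seat above 0.017 m).
It fails at once if the handle is hauled on past the trip (bent more than 0.25 rad) (angle between the x axis of wrench_grip and the x axis of wrench, either way round above 0.25 rad).
It fails at once if anything touches the face of the lap disc (more than 1 N) (contact force between lap_disc and anything else above 1 N).
It fails at once if a crystal point is moved more than 20 mm or tipped (distance of any of black_point, smoky_point from where it was at the start of the episode above 0.02 m or angle between any of black_point, smoky_point's own z axis and vertical above 0.3 rad).
It also fails if it takes over 70 s, if anything falls off the work surface, if the arm or the gripper's body presses on something with over 40 N, if the wrist force passes 120 N, or if a joint passes its speed limit or range.

### The arm

A 7-joint arm with a two-finger parallel gripper is mounted at the origin on the work surface. World frame = base frame: x ahead of the robot, y to its left, z up, the work surface at z = 0. Lengths are in m, angles in rad, forces in N, time in s.
With the tool pointing down it reaches from about 0.35 to 0.9 m from the base axis. Payload 19.9 kg.
Tool frame: the origin (TCP) lies at the very end of the fingers, on their centre line; the grasp point (between the pads) lies 19 mm behind it; z points along the fingers, y is the line along which they close (so a half turn about z gives the same grasp; the last joint's range is limited). The gripper opens to 94 mm and grips with 3 to 60 N. Pads are 16 mm wide; open, the fingers measure 119 mm over their backs; the gripper's body (75 mm by 177 mm) begins 78 mm behind the grasp point.
Start: joints at [-1.216, 0.417, -0.01, 1.614, 0.005, 1.111, -0.053], TCP at [0.242, 0.576, 0.205] pointing down, gripper open.
Joint ranges: [-2.81, 2.81], [-0.39, 2.02], [-1.27, 1.25], [0.06, 2.57], [-1.19, 4.33], [0.19, 2], [-2.82, 2.82]. Speed limits (rad/s): [1.89, 1.89, 2.39, 2.39, 3.01, 3.01, 3.01].

### API

Orientations are given as a unit quaternion [x, y, z, w].
In Python, from station import ctrl gives the robot as it stands.
- The arm moves only by the tool play_rows, never from a script. Its argument "steps" is a list of rows, each a list of 5 numbers: the opening, from 0 (shut) to 1 (fully open), then the shift along the tool's x, y, z in mm, then the turn about the tool's z in rad. In form: [[grip, tx, ty, tz, roll], ...]. A call has exactly 10 rows; each row is the pose to reach, as a shift and turn from the pose commanded when the call began, along the tool's axes at that moment; what a row does not reach only later rows make up. A row lasts 1/12 s, in which the tool goes at most 41.7 mm and 7.16 degrees, less where a joint would pass 70% of its speed; a pose out of reach is approached as far as the arm can. A call with a gripper value outside its range is refused whole. The fingers move at their own pace and stop on an object; the grip force is fixed at half the most. Time passes only in rows, so rows that repeat a pose let the fingers close, or fill a call up. It gives the time, the measured TCP pose, the force, the opening and the grip force at its end, in the units of the state.
- ctrl.sense(): the state, without advancing time (a new reading comes with each control period).
- ctrl.capture(name): name is "side" or "top"; returns a dict with "image" (384x512x3 uint8, red, green, blue), "depth" (384x512 float32, m along the optical axis (not along the pixel's ray), 0 where there is no reading), "camera_matrix" (3x3 intrinsics, pixels), "k1" (the pictures are not rectified: a ray, as slopes to the right and down, at radius r is drawn at 1 + k1 r^2 times it, then the intrinsics apply), "extrinsics" (4x4, takes a point from world to camera coordinates). Camera axes: x right, y down, z forward; pixel columns grow to the right and rows downward; lengths in m; the calibration is good to about 2 mm. A picture is of the moment at which its call begins.
- ctrl.hand_in(): hands the job in; it is judged then, once.
The state is a dict: "time_s": time; "joint_positions": joint angles; "joint_velocities": joint speeds; "effort": joint torques, N m; "eef_pos": TCP position; "eef_rot": TCP orientation; "ft_force": force on the tool from outside, world axes, zero at the start; "wrist_torque": the same for the moment, N m; "grip_width": finger opening in m; "gripper_force": force on a finger pad.
Only numpy, scipy, OpenCV 4.12 (cv2) and the standard library are available. Lean on these libraries where they do the work, as an engineer would, in place of code of your own. Each camera call takes 0.05 s, during which the arm holds its last target. There are 200 camera calls.

## Working session

There is one attempt and no reset: what is moved stays moved. The work goes in short steps, Python scripts to look and compute and a tool call to move; the robot and the scene stay as the last step left them, time stands still between calls to the robot, and variables do not carry over. Pictures are saved under pics/ and viewed, at most 10 in all, crops included, and the job is handed in when it is done.

Besides the shell and the picture viewer there is one more tool, called after "Emit:" as a command line: name --pt "numbers of a row" for each row, then --argument value for the rest. play_rows: Moves the arm, as the interface text tells. Its arguments: {"type":"object","properties":{"steps":{"type":"array"}},"required":["steps"]}

```bash
mkdir -p pics; ls; cat > h.py <<'E'
import numpy as np, cv2, pickle
from station import ctrl
def cap(n):
    c=ctrl.capture(n); pickle.dump(c,open(n+'.pkl','wb')); return c
def rays(c,uv):
    K=np.array(c['camera_matrix']);uv=np.atleast_2d(np.array(uv,float))
    d=(uv-[K[0,2],K[1,2]])/[K[0,0],K[1,1]]; p=d.copy()
    for _ in range(20): p=d/(1+c['k1']*(p**2).sum(1,keepdims=True))
    E=np.array(c['extrinsics']);R=E[:3,:3]
    return -R.T@E[:3,3], np.c_[p,np.ones(len(p))]@R
def plane(c,uv,z):
    o,d=rays(c,uv); return o+d*((z-o[2])/d[:,2:3])
def bydepth(c,uv):
    o,d=rays(c,uv); uv=np.atleast_2d(uv).astype(int)
    return o+d*c['depth'][uv[:,1],uv[:,0]][:,None]
def proj(c,P):
    E=np.array(c['extrinsics']);P=np.atleast_2d(P)@E[:3,:3].T+E[:3,3];p=P[:,:2]/P[:,2:]
    p=p*(1+c['k1']*(p**2).sum(1,keepdims=True));K=np.array(c['camera_matrix'])
    return p*[K[0,0],K[1,1]]+[K[0,2],K[1,2]]
E
python3 - <<'E'
from h import *
s=ctrl.sense(); print(s)
for n in('top','side'):
    c=cap(n); print(n,c['camera_matrix'],c['k1'],np.round(c['extrinsics'],3).tolist())
    cv2.imwrite(f'pics/{n}0.png',cv2.resize(c['image'][:,:,::-1],(800,600),interpolation=cv2.INTER_CUBIC))
E
```

```text
pics
{'time_s': 0.0, 'joint_positions': array([-1.21550463,  0.41797057, -0.01030928,  1.61418554,  0.00470959,
        1.11070503, -0.05301253]), 'joint_velocities': array([-0.00035915,  0.00042345,  0.00155117,  0.00026538, -0.00057322,
        0.00051925, -0.00035077]), 'effort': array([ 1.73745761e-04, -8.51267624e+01,  6.38784338e-01, -4.25962293e+01,
       -4.86247928e-02,  1.87862513e-02,  1.04532523e-04]), 'eef_pos': array([0.24139998, 0.57607837, 0.20482262]), 'eef_rot': array([ 1.97094035e-01,  9.80384391e-01, -6.18012695e-04, -7.39648399e-05]), 'ft_force': array([ 0.11010005,  0.1216393 , -0.16470211]), 'wrist_torque': array([-0.00381949,  0.00275304,  0.03779317]), 'gripper_force': 0.0, 'grip_width': 0.0938265972294969}
top [[421.93850858   0.         249.46496605]
 [  0.         421.93850858 181.31628594]
 [  0.           0.           1.        ]] 0.019455275624707433 [[0.009, -1.0, 0.001, -0.014], [-0.986, -0.009, -0.166, 0.471], [0.166, 0.001, -0.986, 1.163], [0.0, 0.0, 0.0, 1.0]]
side [[391.46861974   0.         259.43993891]
 [  0.         391.46861974 188.11152489]
 [  0.           0.           1.        ]] -0.09588383432638031 [[0.983, -0.186, -0.002, -0.473], [-0.144, -0.752, -0.643, 0.136], [0.118, 0.632, -0.766, 1.376], [0.0, 0.0, 0.0, 1.0]]
```

View pics/top0.png

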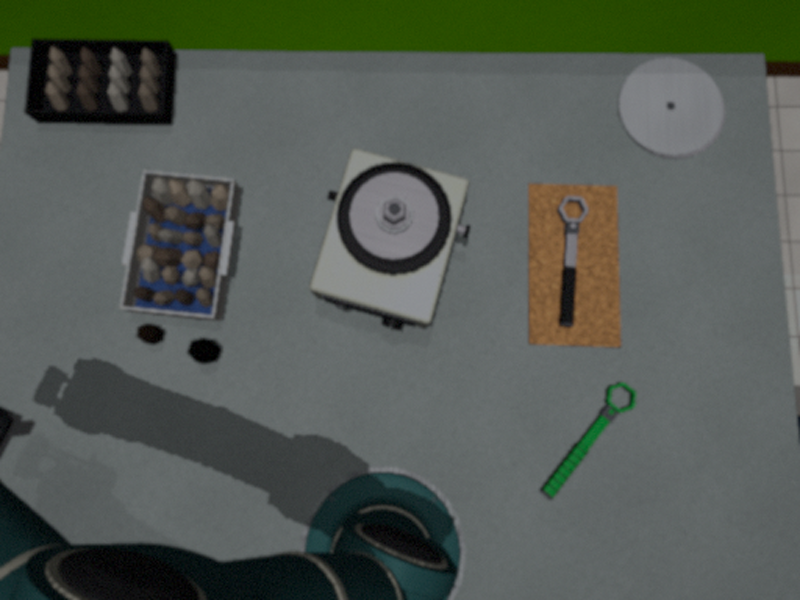

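View pics/side0.png

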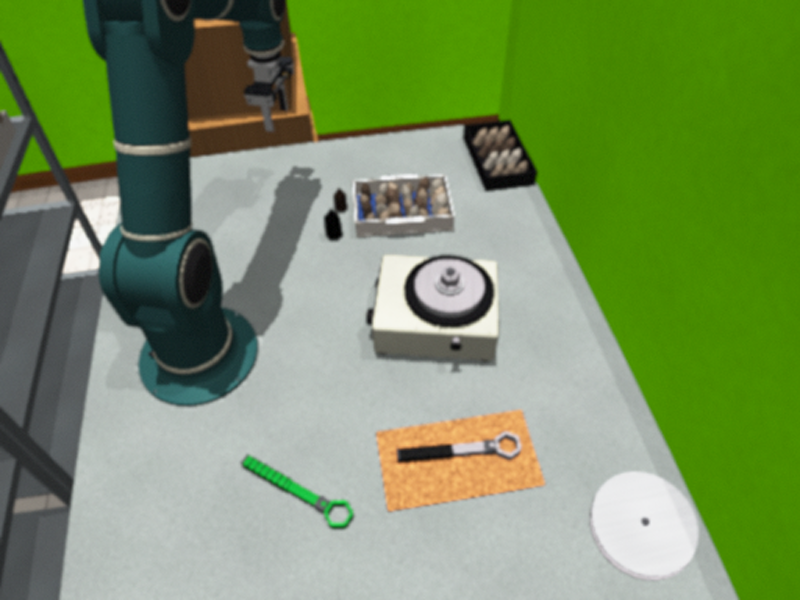

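The top view shows the black and steel wrench on the cork mat, with its ring at (573,209) and grip end at (567,325) in the 800x600 picture. The green look-alike is at (620,398) and (548,492), off the mat. The black one is the one meant: it has a steel head and a black grip, and it lies on the cork. The nut is at (395,210). The crystals are at (150,333) and (205,350), and the tray is behind them.

```bash
python3 - <<'E'
from h import *
import pickle
t=pickle.load(open('top.pkl','rb'));s=pickle.load(open('side.pkl','rb'))
im=t['image'];hsv=cv2.cvtColor(im,cv2.COLOR_RGB2HSV)
cork=cv2.inRange(hsv,(5,90,60),(25,255,255)); cork[:, :320]=0; cork[:105]=0;cork[225:]=0
cs,_=cv2.findContours(cork,cv2.RETR_EXTERNAL,cv2.CHAIN_APPROX_NONE);cm=max(cs,key=cv2.contourArea)
P=plane(t,cm[:,0,:],.004)[:,:2]; print('mat',cv2.minAreaRect((P*1000).astype(np.float32)))
hull=cv2.fillConvexPoly(np.zeros_like(cork),cv2.convexHull(cm),255)
hull=cv2.erode(hull,np.ones((5,5)))
# wrench = non cork inside mat
w=hull&~cork
n,l,st,ce=cv2.connectedComponentsWithStats(w); print(st,ce)
blk=((hsv[:,:,2]<70)&(hull>0)).astype(np.uint8)
n,l,st,ce=cv2.connectedComponentsWithStats(blk);i=1+np.argmax(st[1:,4]);ys,xs=np.where(l==i)
Pg=plane(t,np.c_[xs,ys],.026)[:,:2]; print('grip',st[i],cv2.minAreaRect((Pg*1000).astype(np.float32)),Pg.mean(0))
# hole of ring
cs,h=cv2.findContours(cork&hull,cv2.RETR_CCOMP,cv2.CHAIN_APPROX_NONE)
for c in cs:
    a=cv2.contourArea(c)
    if 30<a<2000:
        m=cv2.moments(c);p=(m['m10']/m['m00'],m['m01']/m['m00']);print('hole?',a,p,plane(t,[p],.024),plane(t,[p],.004))
def crop(c,x0,y0,x1,y1,f,name): cv2.imwrite(f'pics/{name}.png',cv2.resize(c['image'][y0:y1,x0:x1,::-1],None,fx=f,fy=f,interpolation=cv2.INTER_CUBIC))
a=cv2.resize(im[105:225,330:405,::-1],None,fx=5,fy=5,interpolation=cv2.INTER_CUBIC)
b=cv2.resize(im[110:160,230:280,::-1],None,fx=8,fy=8,interpolation=cv2.INTER_CUBIC)
o=np.zeros((600,775,3),np.uint8);o[:600,:375]=a;o[:400,375:]=b;cv2.imwrite('pics/crop1.png',o)
for nm,c,uv in(('t',t,(395*.64,208*.64)),('s',s,(450*.64,271*.64))):
    print(nm,bydepth(c,[uv]),plane(c,[uv],.180))
for uv in((150*.64,333*.64),(205*.64,350*.64)): print(plane(t,[uv],.06))
E
```

```text
mat ((518.7786865234375, -355.1554870605469), (167.85336303710938, 307.826171875), 89.11380767822266)
[[     0      0    512    384 195866]
 [   357    125     20     84    742]] [[255.08674298 191.60486761]
 [364.58760108 163.8180593 ]]
grip [358 170  11  39 318] ((453.39385986328125, -334.7074279785156), (24.050081253051758, 110.70563507080078), 84.36048126220703) [ 0.45246117 -0.33466703]
hole? 74.5 (366.4429530201342, 133.54809843400446) [[ 0.61896794 -0.35160845  0.024     ]] [[ 0.6247526  -0.35728966  0.004     ]]
hole? 923.0 (364.7587576742506, 161.0408089563019) [[ 0.53635764 -0.34376681  0.024     ]] [[ 0.54076638 -0.34931742  0.004     ]]
t [[ 0.57263115 -0.01688996  0.17940001]] [[ 0.5724584  -0.01688629  0.18      ]]
s [[ 0.57530112 -0.01564696  0.17744084]] [[ 0.57462745 -0.01788003  0.18      ]]
[[0.37466008 0.41280922 0.06      ]]
[[0.34554923 0.3144423  0.06      ]]
```

View pics/crop1.png

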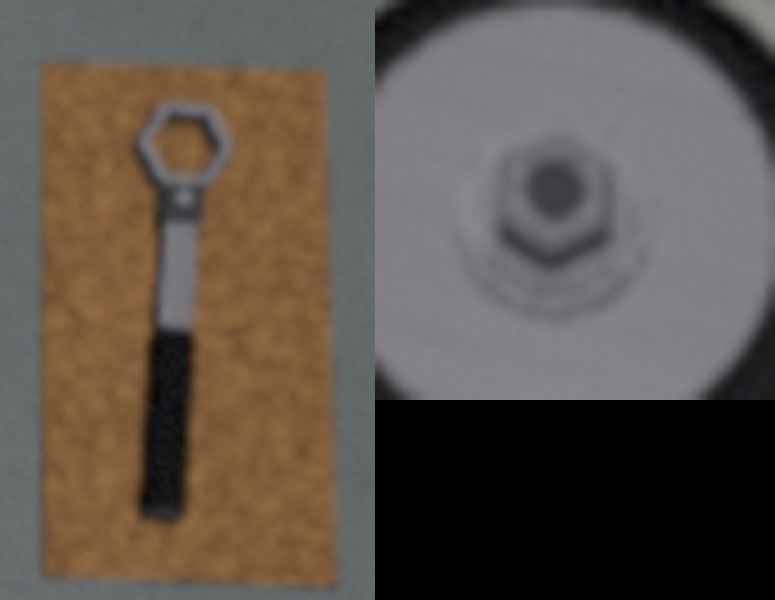

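The crop shows the ring at (183,143), the pin at (183,197), and the black grip from (172,330) to (160,515). The wrench yaw is about -5.7°, and the lengths agree: 166 mm from ring to mid-grip against the given 165. The nut at (552,190) has a corner pointing down, so its flats are about 30° mod 60 from world x. Next I move towards the mat.

Emit:
play_rows --pt "1 -25 -32 -10 -0.03" --pt "1 -50 -64 -20 -0.06" --pt "1 -76 -97 -20 -0.1" --pt "1 -102 -130 -20 -0.13" --pt "1 -128 -163 -20 -0.16" --pt "1 -154 -196 -20 -0.2" --pt "1 -180 -229 -20 -0.23" --pt "1 -206 -262 -20 -0.26" --pt "1 -232 -295 -20 -0.297" --pt "1 -258 -328 -20 -0.297"

```text
time_s: 0.93
eef_pos: [0.3518, 0.1751, 0.2254]
eef_rot: [0.049, 0.999, 0.0, -0.0]
ft_force: [1.6, 0.5, 0.9]
grip_width: 0.0941
gripper_force: 0.0
```

```bash
cat >> h.py <<'E'
def yawx(s):
    x,y,z,w=s['eef_rot']; return np.degrees(np.arctan2(2*(x*y+z*w),1-2*(y*y+z*z)))
def go(x,y,z,yaw):
    "print tx,ty,tz (mm), roll to bring TCP to x,y,z with tool-x at yaw deg"
    s=ctrl.sense();p=s['eef_pos'];a=np.radians(yawx(s));d=np.array([x,y])-p[:2]
    tx=d@[np.cos(a),np.sin(a)];ty=d@[np.sin(a),-np.cos(a)]
    r=-((yaw-np.degrees(a)+180)%360-180)*np.pi/180
    print('t',round(s['time_s'],2),'pos',p.round(4),'yawx',round(np.degrees(a),2),'F',s['ft_force'].round(1),'w',round(s['grip_width'],4),'j',s['joint_positions'].round(2))
    print('-> t',(np.array([tx,ty,p[2]-z])*1000).round(1),'roll',round(r,4))
E
python3 -c "
from h import *
go(.4936,-.3388,.12,174.3)
t=pickle.load(open('top.pkl','rb'))
"
```

```text
t 0.93 pos [0.3518 0.1751 0.2254] yawx 174.43 F [1.6 0.5 0.9] w 0.0941 j [-0.76 -0.04  0.22  2.13  0.01  1.06  0.92]
-> t [-191.  -497.7  105.4] roll 0.0023
```

Emit:
play_rows --pt "1 -15 -38 0 0" --pt "1 -29 -76 0 0" --pt "1 -44 -114 0 0" --pt "1 -58 -152 0 0" --pt "1 -73 -190 0 0" --pt "1 -88 -228 0 0" --pt "1 -102 -266 0 0" --pt "1 -117 -304 0 0" --pt "1 -131 -342 0 0" --pt "1 -146 -380 5 0"

```text
time_s: 1.77
eef_pos: [0.4597, -0.2176, 0.2211]
eef_rot: [0.05, 0.999, -0.0, 0.001]
ft_force: [1.7, 0.9, 0.1]
grip_width: 0.094
gripper_force: 0.0
```

```bash
python3 -c "
from h import *
go(.4936,-.3388,.06,174.3)
"
```

```text
t 1.77 pos [ 0.4597 -0.2176  0.2211] yawx 174.32 F [1.7 0.9 0.1] w 0.094 j [-0.23  0.23  0.71  1.9  -0.17  1.07  2.02]
-> t [ -45.7 -117.3  161.1] roll 0.0003
```

Emit:
play_rows --pt "1 -12 -30 10 0" --pt "1 -23 -60 30 0" --pt "1 -35 -90 50 0" --pt "1 -46 -117 80 0" --pt "1 -46 -117 110 0" --pt "1 -46 -117 135 0" --pt "1 -46 -117 155 0" --pt "1 -46 -117 160 0" --pt "1 -46 -117 160 0" --pt "1 -46 -117 160 0"

```text
time_s: 2.6
eef_pos: [0.4937, -0.3368, 0.0614]
eef_rot: [0.05, 0.999, -0.0, 0.0]
ft_force: [0.3, -0.4, 1.8]
grip_width: 0.0941
gripper_force: 0.0
```

```bash
python3 - <<'E'
from h import *
go(.4936,-.3388,.007,174.3)
c=cap('side');t=cap('top')
p=proj(c,[[.4936,-.3388,.03]])[0];print(p)
x,y=int(p[0])-70,int(p[1])-60
a=cv2.resize(c['image'][y:y+130,x:x+170,::-1],None,fx=4,fy=4,interpolation=cv2.INTER_CUBIC);cv2.imwrite('pics/s1.png',a)
E
```

```text
t 2.6 pos [ 0.4937 -0.3368  0.0614] yawx 174.28 F [ 0.3 -0.4  1.8] w 0.0941 j [ 0.1   0.62  0.6   1.81 -0.45  0.85  2.39]
-> t [-0.1 -2.  54.4] roll -0.0003
[283.78551268 285.85049414]
```

View pics/s1.png

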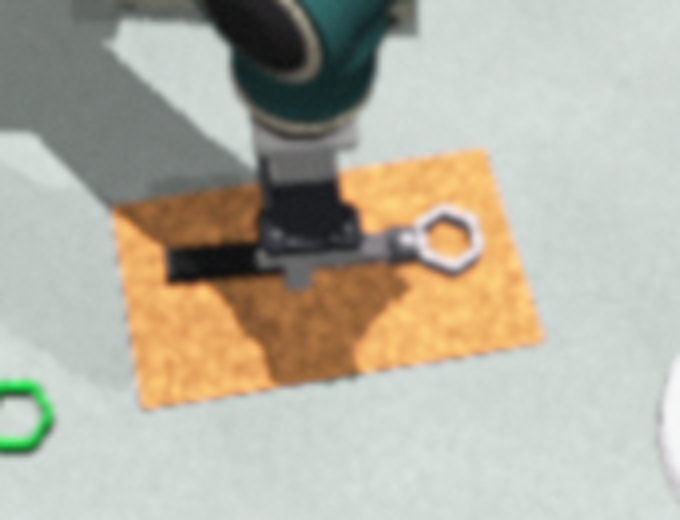

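The side crop shows the fingers straddling the black grip, with the ring clear at (450,238). Joint 7 is near its limit, so I turn the gripper half a turn for the same grasp with more range.

Emit:
play_rows --pt "1 0 0 0 0.12" --pt "1 0 0 0 0.24" --pt "1 0 0 0 0.36" --pt "1 0 0 0 0.48" --pt "1 0 0 0 0.6" --pt "1 0 0 0 0.72" --pt "1 0 0 0 0.84" --pt "1 0 0 0 0.96" --pt "1 0 0 0 1.08" --pt "1 0 0 0 1.2"

```text
time_s: 3.53
eef_pos: [0.4943, -0.3364, 0.0619]
eef_rot: [0.607, 0.795, 0.001, 0.001]
ft_force: [-0.8, 0.9, 0.5]
grip_width: 0.0941
gripper_force: 0.0
```

Emit:
play_rows --pt "1 0 0 0 0.12" --pt "1 0 0 0 0.24" --pt "1 0 0 0 0.36" --pt "1 0 0 0 0.48" --pt "1 0 0 0 0.6" --pt "1 0 0 0 0.72" --pt "1 0 0 0 0.84" --pt "1 0 0 0 0.96" --pt "1 0 0 0 1.08" --pt "1 0 0 0 1.2"

```text
time_s: 4.37
eef_pos: [0.4944, -0.3362, 0.0618]
eef_rot: [0.95, 0.313, 0.001, 0.0]
ft_force: [0.1, -0.5, -0.8]
grip_width: 0.0945
gripper_force: 0.0
```

Emit:
play_rows --pt "1 0 0 0 0.12" --pt "1 0 0 0 0.24" --pt "1 0 0 0 0.36" --pt "1 0 0 0 0.48" --pt "1 0 0 0 0.6" --pt "1 0 0 0 0.72" --pt "1 0 0 0 0.74" --pt "1 0 0 0 0.74" --pt "1 0 0 0 0.74" --pt "1 0 0 0 0.74"

```text
time_s: 5.2
eef_pos: [0.4937, -0.3365, 0.0609]
eef_rot: [0.999, -0.047, 0.0, -0.0]
ft_force: [0.1, 0.5, -0.4]
grip_width: 0.0939
gripper_force: 0.0
```

```bash
python3 - <<'E'
from h import *
go(.4936,-.3388,.007,-5.7)
E
```

```text
t 5.2 pos [ 0.4937 -0.3365  0.0609] yawx -5.44 F [ 0.1  0.5 -0.4] w 0.0939 j [-0.24  0.95  1.21  1.82 -1.    1.13 -0.34]
-> t [ 0.1  2.3 53.9] roll 0.0046
```

Emit:
play_rows --pt "1 0 2 10 0.005" --pt "1 0 2 25 0.005" --pt "1 0 2 40 0.005" --pt "1 0 2 48 0.005" --pt "1 0 2 53 0.005" --pt "1 0 2 53 0.005" --pt "0.5 0 2 53 0.005" --pt "0 0 2 53 0.005" --pt "0 0 2 53 0.005" --pt "0 0 2 53 0.005"

```text
time_s: 6.03
eef_pos: [0.4935, -0.3386, 0.008]
eef_rot: [0.999, -0.052, 0.0, 0.0]
ft_force: [-0.4, 0.3, -0.0]
grip_width: 0.0705
gripper_force: 0.0
```

Emit:
play_rows --pt "0 0 0 0 0" --pt "0 0 0 0 0" --pt "0 0 0 0 0" --pt "0 0 0 0 0" --pt "0 0 0 0 0" --pt "0 0 0 0 0" --pt "0 0 0 0 0" --pt "0 0 0 -2 0" --pt "0 0 0 -5 0" --pt "0 0 0 -10 0"

```text
time_s: 6.87
eef_pos: [0.493, -0.3382, 0.0174]
eef_rot: [0.999, -0.052, -0.0, -0.0]
ft_force: [0.6, 1.0, -4.4]
grip_width: 0.0235
gripper_force: 29.9
```

```bash
python3 - <<'E'
from h import *
go(.4936,-.3388,.1,-5.7)
E
```

```text
t 6.87 pos [ 0.493  -0.3382  0.0174] yawx -5.91 F [ 0.6  1.  -4.4] w 0.0235 j [-0.21  1.    1.15  1.84 -1.05  1.08 -0.31]
-> t [  0.7   0.5 -82.6] roll -0.0036
```

Emit:
play_rows --pt "0 0 0 -15 0" --pt "0 0 0 -35 0" --pt "0 0 0 -60 0" --pt "0 0 0 -85 0" --pt "0 0 0 -110 0" --pt "0 0 0 -135 0" --pt "0 0 0 -160 0" --pt "0 0 0 -185 0" --pt "0 0 0 -205 0" --pt "0 0 0 -215 0"

```text
time_s: 7.7
eef_pos: [0.493, -0.3395, 0.2361]
eef_rot: [0.999, -0.052, 0.002, 0.001]
ft_force: [0.7, -0.4, -4.1]
grip_width: 0.0237
gripper_force: 29.9
```

```bash
python3 - <<'E'
from h import *
t0=pickle.load(open('top.pkl','rb'))
t=cap('top');s=cap('side');S=ctrl.sense();go(.493,-.338,.23,-5.7)
p=S['eef_pos'];zt=p[2]+.016;y=np.radians(-5.9);g=p[:2]+.125*np.array([np.cos(y),np.sin(y)])
for c in(t,s): print(proj(c,[[*g,zt]]).round(1))
N=[.5725,-.017]
tiles=[]
for c,P,f in((t,[*g,zt],26),(s,[*g,zt],26),(t0 if 0 else t,[*N,.172],26),(s,[*N,.172],26)):
    u=proj(c,[P])[0].astype(int);tile=c['image'][max(u[1]-f,0):u[1]+f,max(u[0]-f,0):u[0]+f,::-1]
    tiles.append(cv2.resize(tile,(300,300),interpolation=cv2.INTER_CUBIC));print(u-f)
cv2.imwrite('pics/c2.png',np.vstack([np.hstack(tiles[:2]),np.hstack(tiles[2:])]))
E
```

```text
t 7.8 pos [ 0.4933 -0.339   0.2344] yawx -5.94 F [ 0.7 -0.5 -4.8] w 0.0237 j [-0.28  0.64  1.23  1.68 -0.63  1.28 -0.59]
-> t [-0.4 -0.9  4.4] roll -0.0041
[[392.4 107.9]]
[[334.2 244.9]]
[366  81]
[308 218]
[226 107]
[261 148]
```

View pics/c2.png

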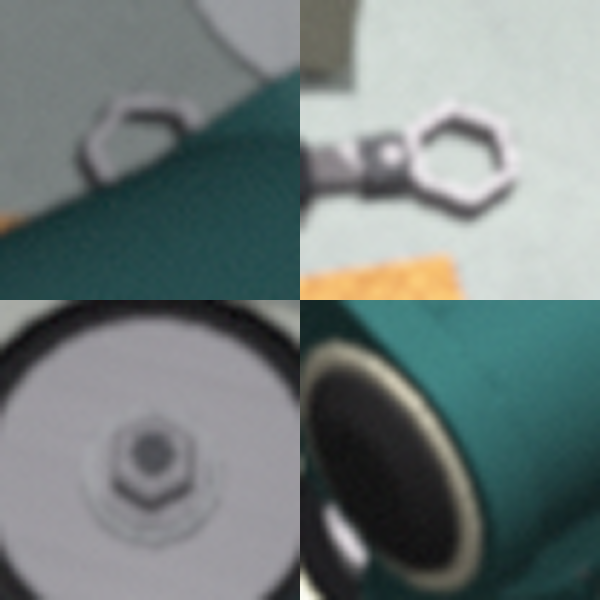

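The tiles show the ring in hand at (463,160) in the side view, clear. In the top view it is partly behind the arm. The nut at (150,455) in the top tile is unobstructed, with a corner straight down. Next I measure the nut and the held ring numerically.

```bash
cat >> h.py <<'E'
def rect(c,cx,cy,z,h=.04,m=.00025):
    "top-down rectified patch: row=x up, col=-y"
    n=int(h/m);g=np.arange(-n,n+1)*m
    X,Y=np.meshgrid(cx-g,cy-g,indexing='ij')
    q=proj(c,np.c_[X.ravel(),Y.ravel(),np.full(X.size,z)]).astype(np.float32).reshape(*X.shape,2)
    return X,Y,cv2.remap(c['image'],q[...,0],q[...,1],cv2.INTER_CUBIC)
def hexyaw(c,cx,cy,z,r0,r1):
    X,Y,I=rect(c,cx,cy,z);G=cv2.GaussianBlur(cv2.cvtColor(I,cv2.COLOR_RGB2GRAY).astype(float),(0,0),4)
    gx=-np.gradient(G,axis=0);gy=-np.gradient(G,axis=1);R=np.hypot(X-cx,Y-cy);m=(R>r0)&(R<r1)
    v=((gx+1j*gy)**6/np.maximum(np.hypot(gx,gy),1e-9)**4)[m];w=np.hypot(gx,gy)[m]**2
    return np.degrees(np.angle(v.sum()))/6, abs(v.sum())/w.sum()
def hmask(c,cx,cy,r,z0,z1):
    v,u=np.mgrid[0:384,0:512];P=bydepth(c,np.c_[u.ravel(),v.ravel()])
    k=(np.hypot(P[:,0]-cx,P[:,1]-cy)<r)&(P[:,2]>z0)&(P[:,2]<z1)
    return np.c_[u.ravel(),v.ravel()][k],P[k]
E
python3 - <<'E'
from h import *
t=pickle.load(open('top.pkl','rb'));s=pickle.load(open('side.pkl','rb'))
s0=cv2.resize(cv2.imread('pics/side0.png'),(512,384),interpolation=cv2.INTER_AREA)[:,:,::-1]
t0=cv2.resize(cv2.imread('pics/top0.png'),(512,384),interpolation=cv2.INTER_AREA)[:,:,::-1]
sc=dict(s,image=s0);tc=dict(t,image=t0)
u,P=hmask(t,.5725,-.017,.03,.1765,.19);print('spindle',len(u),P.mean(0),np.ptp(P,axis=0),plane(t,[u.mean(0)],.18))
u,P=hmask(t,.5725,-.017,.04,.15,.1765);print('nut',len(u),P.mean(0),np.ptp(P,axis=0))
for nm,c in(('t',t),('t0',tc),('s0',sc)):
  for r in((.013,.024),(.014,.022),(.012,.02)):
    print(nm,r,hexyaw(c,.5725,-.017,.172,*r))
# steel disc centre (plate edge) as axis check: pan outer ring
for nm,c in(('t0',tc),('s0',sc)):
    X,Y,I=rect(c,.5725,-.017,.124,.13,.0005);v=I.max(2);m=((v<60)).astype(np.uint8)
    cs,_=cv2.findContours(m,cv2.RETR_EXTERNAL,cv2.CHAIN_APPROX_NONE);k=max(cs,key=cv2.contourArea)
    e=cv2.fitEllipse(k);print(nm,'pan',.5725-(e[0][1]-260)*.0005,-.017-(e[0][0]-260)*.0005,np.array(e[1])*.5)
S=ctrl.sense();p=S['eef_pos'];zt=p[2]+.016
y=np.radians(-5.9);g=p[:2]+.125*np.array([np.cos(y),np.sin(y)]);print('pred',g,zt)
u,P=hmask(s,g[0],g[1],.045,zt-.04,zt+.03);k=cv2.convexHull(u[:,None].astype(np.int32))
d=np.hypot(*(P[:,:2]-g).T);print('ring pts',len(u),np.percentile(P[:,2],[5,50,95]))
A=np.c_[P[:,:2]-g,np.ones(len(P))];f=P[:,2]>zt-.008
print('tilt fit',np.linalg.lstsq(A[f],P[f,2],rcond=None)[0])
for c in (s,):print('ringyaw',hexyaw(c,*g,zt,.015,.03))
cv2.imwrite('pics/r.png',np.hstack([rect(s,*g,zt)[2],rect(tc,.5725,-.017,.172)[2],]) [:,:,::-1])
E
```

```text
spindle 45 [ 0.57333025 -0.01483919  0.17884327] [0.02129405 0.01544584 0.00628255] [[ 0.57299187 -0.01483427  0.18      ]]
nut 145 [ 0.5693212  -0.01426342  0.16766699] [0.03931318 0.03626597 0.02553844]
t (0.013, 0.024) (np.float64(28.076475805503918), np.float64(0.4921292766502011))
t (0.014, 0.022) (np.float64(28.509572849291654), np.float64(0.5166063043672803))
t (0.012, 0.02) (np.float64(27.597560352643686), np.float64(0.43037849857552496))
t0 (0.013, 0.024) (np.float64(27.87015647939485), np.float64(0.4575530299877504))
t0 (0.014, 0.022) (np.float64(28.52217766922479), np.float64(0.4813651464041178))
t0 (0.012, 0.02) (np.float64(27.945526736532603), np.float64(0.3858926436815312))
s0 (0.013, 0.024) (np.float64(-27.20526891853473), np.float64(0.20981915394111508))
s0 (0.014, 0.022) (np.float64(29.454104207677744), np.float64(0.19318525352716015))
s0 (0.012, 0.02) (np.float64(29.299731391567274), np.float64(0.14734723267276764))
t0 pan 0.572802017211914 -0.014884597778320314 [193.16436768 195.71791077]
s0 pan 0.5747796478271484 -0.016874755859375 [179.02897644 192.93164062]
pred [ 0.61766827 -0.35183381] 0.2503798014497931
ring pts 328 [0.2353023  0.25183662 0.25649846]
tilt fit [-0.06117166  0.03357905  0.25179467]
ringyaw (np.float64(-5.975453456173913), np.float64(0.4129390471588818))
```

View pics/r.png

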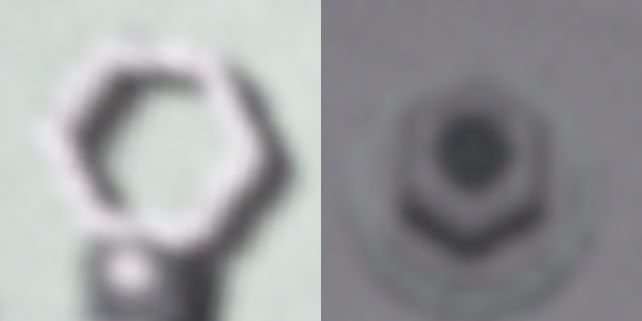

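```bash
python3 - <<'E'
from h import *
go(.4601,-.0769,.222,28.2)
E
```

```text
t 7.8 pos [ 0.4933 -0.339   0.2344] yawx -5.94 F [ 0.7 -0.5 -4.8] w 0.0237 j [-0.28  0.64  1.23  1.68 -0.63  1.28 -0.59]
-> t [ -60.2 -257.2   12.4] roll -0.5958
```

Emit:
play_rows --pt "0 -6 -25 0 -0.06" --pt "0 -13 -55 0 -0.12" --pt "0 -20 -85 0 -0.19" --pt "0 -27 -115 0 -0.26" --pt "0 -34 -145 0 -0.33" --pt "0 -41 -175 0 -0.4" --pt "0 -48 -205 3 -0.47" --pt "0 -54 -232 7 -0.54" --pt "0 -58 -250 12 -0.58" --pt "0 -60.2 -257.2 12 -0.596"

```text
time_s: 8.63
eef_pos: [0.4586, -0.0733, 0.2188]
eef_rot: [0.969, 0.247, -0.001, -0.001]
ft_force: [0.3, 0.0, -4.1]
grip_width: 0.024
gripper_force: 29.9
```

Emit:
play_rows --pt "0 0 0 3 0" --pt "0 0 0 6 0" --pt "0 0 0 10 0" --pt "0 0 0 15 0" --pt "0 0 0 20 0" --pt "0 0 0 24 0" --pt "0 0 0 24 0" --pt "0 0 0 24 0" --pt "0 0 0 24 0" --pt "0 0 0 24 0"

```text
time_s: 9.47
eef_pos: [0.46, -0.0766, 0.1967]
eef_rot: [0.97, 0.244, 0.0, 0.0]
ft_force: [0.4, 0.9, -4.5]
grip_width: 0.0237
gripper_force: 29.9
```

```bash
python3 - <<'E'
from h import *
t=cap('top');s=cap('side');go(.4601,-.0769,.196,28.2)
z=ctrl.sense()['eef_pos'][2]+.016;print('ring top z',z)
A=[rect(c,.5738,-.0159,z)[2] for c in(t,s)]
cv2.imwrite('pics/n1.png',np.hstack(A)[:,:,::-1])
for c in(t,s):
    u,P=hmask(c,.5738,-.0159,.035,z-.012,z+.012);print(len(u),P.mean(0),np.percentile(P[:,2],[5,50,95]))
    print(hexyaw(c,.5738,-.0159,z,.014,.03))
E
```

```text
t 9.57 pos [ 0.46   -0.0764  0.1966] yawx 28.24 F [ 1.   0.6 -4.1] w 0.0236 j [-0.92  0.29  1.19  2.03 -0.31  1.02 -0.65]
-> t [-0.1  0.5  0.6] roll 0.0008
ring top z 0.2126365102377077
86 [ 5.75534514e-01 -2.36112382e-04  2.10097926e-01] [0.2029966  0.21056011 0.21389846]
(np.float64(-6.128177275085143), np.float64(0.028183284863820053))
93 [ 0.57788413 -0.01489796  0.20925558] [0.20138119 0.21003369 0.21455703]
(np.float64(28.65305096533304), np.float64(0.04635348234756785))
```

View pics/n1.png

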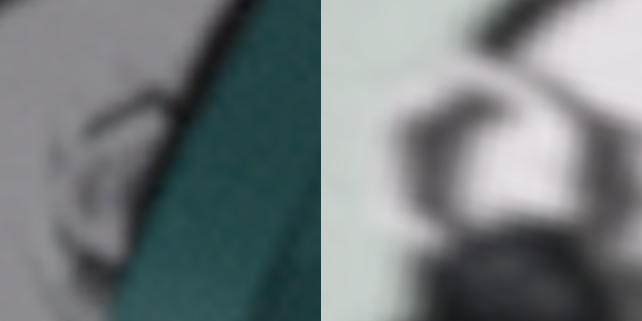

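The side tile shows the ring over the nut, with the arm hiding the rest, so from here I go by feel. I go down to just above the nut top, then in small steps.

Emit:
play_rows --pt "0 0 0.5 3 0" --pt "0 0 0.5 6 0" --pt "0 0 0.5 9 0" --pt "0 0 0.5 12 0" --pt "0 0 0.5 15 0" --pt "0 0 0.5 17 0" --pt "0 0 0.5 19 0" --pt "0 0 0.5 20 0" --pt "0 0 0.5 20 0" --pt "0 0 0.5 20 0"

```text
time_s: 10.4
eef_pos: [0.4601, -0.077, 0.1765]
eef_rot: [0.97, 0.244, -0.0, 0.0]
ft_force: [0.1, 0.0, -4.4]
grip_width: 0.0238
gripper_force: 29.9
```

Emit:
play_rows --pt "0 0 0 0.5 0" --pt "0 0 0 1 0" --pt "0 0 0 1.5 0" --pt "0 0 0 2 0" --pt "0 0 0 2.5 0" --pt "0 0 0 2.5 0" --pt "0 0 0 2.5 0" --pt "0 0 0 2.5 0" --pt "0 0 0 2.5 0" --pt "0 0 0 2.5 0"

```text
time_s: 11.23
eef_pos: [0.4601, -0.0769, 0.174]
eef_rot: [0.97, 0.244, -0.0, 0.0]
ft_force: [0.9, 1.0, -4.3]
grip_width: 0.0238
gripper_force: 29.9
```

```bash
python3 - <<'E'
from h import *
go(.4601,-.0769,.172,28.2);print(ctrl.sense()['wrist_torque'])
E
```

```text
t 11.23 pos [ 0.4601 -0.0769  0.174 ] yawx 28.24 F [ 0.9  1.  -4.3] w 0.0238 j [-0.87  0.33  1.15  2.05 -0.36  0.98 -0.61]
-> t [0. 0. 2.] roll 0.0006
[-0.06727339  0.22447802 -0.04279388]
```

Emit:
play_rows --pt "0 0 0 0.5 0" --pt "0 0 0 1 0" --pt "0 0 0 1.5 0" --pt "0 0 0 2 0" --pt "0 0 0 2 0" --pt "0 0 0 2 0" --pt "0 0 0 2 0" --pt "0 0 0 2 0" --pt "0 0 0 2 0" --pt "0 0 0 2 0"

```text
time_s: 12.07
eef_pos: [0.4602, -0.0769, 0.172]
eef_rot: [0.97, 0.244, 0.0, 0.0]
ft_force: [1.9, 0.0, -3.6]
grip_width: 0.0239
gripper_force: 29.9
```

Emit:
play_rows --pt "0 0 0 0.3 0" --pt "0 0 0 0.6 0" --pt "0 0 0 0.9 0" --pt "0 0 0 1.2 0" --pt "0 0 0 1.5 0" --pt "0 0 0 1.5 0" --pt "0 0 0 1.5 0" --pt "0 0 0 1.5 0" --pt "0 0 0 1.5 0" --pt "0 0 0 1.5 0"

```text
time_s: 12.9
eef_pos: [0.4602, -0.0769, 0.1705]
eef_rot: [0.97, 0.244, 0.0, 0.0]
ft_force: [3.3, 0.5, -1.2]
grip_width: 0.0242
gripper_force: 30.0
```

```bash
python3 - <<'E'
from h import *
go(.4601,-.0769,.168,28.2);print(ctrl.sense()['wrist_torque'])
E
```

```text
t 12.9 pos [ 0.4602 -0.0769  0.1705] yawx 28.24 F [ 3.3  0.5 -1.2] w 0.0242 j [-0.86  0.33  1.14  2.06 -0.37  0.97 -0.6 ]
-> t [-0.1  0.   2.5] roll 0.0006
[ 0.38402633 -0.78980889 -0.09129394]
```

It has touched the chamfer, and the nut pushes the ring towards +x. I yield 1 mm that way.

Emit:
play_rows --pt "0 0.2 0.1 0 0" --pt "0 0.4 0.2 0 0" --pt "0 0.6 0.3 0 0" --pt "0 0.8 0.4 0 0" --pt "0 1 0.4 0 0" --pt "0 1 0.4 0 0" --pt "0 1 0.4 0 0" --pt "0 1 0.4 0 0" --pt "0 1 0.4 0 0" --pt "0 1 0.4 0 0"

```text
time_s: 13.73
eef_pos: [0.4611, -0.0768, 0.1705]
eef_rot: [0.97, 0.244, -0.0, 0.0]
ft_force: [1.0, -0.3, -2.3]
grip_width: 0.0238
gripper_force: 30.0
```

```bash
python3 - <<'E'
from h import *
go(.4601,-.0769,.168,28.2);print(ctrl.sense()['wrist_torque'])
E
```

```text
t 13.73 pos [ 0.4611 -0.0768  0.1705] yawx 28.23 F [ 1.  -0.3 -2.3] w 0.0238 j [-0.86  0.34  1.14  2.05 -0.37  0.98 -0.6 ]
-> t [-0.9 -0.4  2.5] roll 0.0005
[ 0.12153327 -0.3385107  -0.03567213]
```

Emit:
play_rows --pt "0 0.1 0 0.3 0" --pt "0 0.2 0.1 0.6 0" --pt "0 0.3 0.2 0.9 0" --pt "0 0.3 0.2 1.2 0" --pt "0 0.3 0.2 1.5 0" --pt "0 0.3 0.2 1.5 0" --pt "0 0.3 0.2 1.5 0" --pt "0 0.3 0.2 1.5 0" --pt "0 0.3 0.2 1.5 0" --pt "0 0.3 0.2 1.5 0"

```text
time_s: 14.57
eef_pos: [0.4616, -0.0768, 0.169]
eef_rot: [0.97, 0.244, 0.0, 0.0]
ft_force: [3.7, 2.1, -3.8]
grip_width: 0.0237
gripper_force: 30.0
```

```bash
python3 - <<'E'
from h import *
go(.4601,-.0769,.168,28.2);print(ctrl.sense()['wrist_torque'])
E
```

```text
t 14.57 pos [ 0.4616 -0.0768  0.169 ] yawx 28.24 F [ 3.7  2.1 -3.8] w 0.0237 j [-0.86  0.34  1.14  2.05 -0.37  0.97 -0.6 ]
-> t [-1.4 -0.6  1. ] roll 0.0007
[ 0.33419188 -0.64077197 -0.08752553]
```

The push is now straight along the handle (+tool x) with hardly any lift. I give 1 mm that way and go on down.

Emit:
play_rows --pt "0 0.3 0 0 0" --pt "0 0.6 0 0 0" --pt "0 0.9 0 0 0" --pt "0 0.9 0 0.4 0" --pt "0 0.9 0 0.8 0" --pt "0 0.9 0 1.2 0" --pt "0 0.9 0 1.6 0" --pt "0 0.9 0 2 0" --pt "0 0.9 0 2 0" --pt "0 0.9 0 2 0"

```text
time_s: 15.4
eef_pos: [0.4623, -0.0764, 0.167]
eef_rot: [0.97, 0.244, -0.0, 0.0]
ft_force: [-0.3, 0.3, -3.3]
grip_width: 0.0236
gripper_force: 30.0
```

```bash
python3 - <<'E'
from h import *
go(.4601,-.0769,.168,28.2);print(ctrl.sense()['wrist_torque'])
E
```

```text
t 15.4 pos [ 0.4623 -0.0764  0.167 ] yawx 28.23 F [-0.3  0.3 -3.3] w 0.0236 j [-0.85  0.35  1.13  2.06 -0.38  0.97 -0.6 ]
-> t [-2.1 -0.6 -1. ] roll 0.0006
[-0.06822856  0.23812385  0.06948634]
```

Emit:
play_rows --pt "0 0 0 0.4 0" --pt "0 0 0 0.8 0" --pt "0 0 0 1.2 0" --pt "0 0 0 1.6 0" --pt "0 0 0 2 0" --pt "0 0 0 2.5 0" --pt "0 0 0 3 0" --pt "0 0 0 3.5 0" --pt "0 0 0 4 0" --pt "0 0 0 4 0"

```text
time_s: 16.23
eef_pos: [0.4623, -0.0764, 0.1629]
eef_rot: [0.97, 0.244, -0.0, 0.0]
ft_force: [0.4, 0.5, -4.2]
grip_width: 0.0239
gripper_force: 30.0
```

```bash
python3 - <<'E'
from h import *
go(.4601,-.0769,.151,28.2);print(ctrl.sense()['wrist_torque'])
E
```

```text
t 16.23 pos [ 0.4623 -0.0764  0.1629] yawx 28.24 F [ 0.4  0.5 -4.2] w 0.0239 j [-0.84  0.35  1.13  2.06 -0.39  0.96 -0.59]
-> t [-2.2 -0.6 11.9] roll 0.0006
[-0.0951169   0.22759581 -0.02343301]
```

The ring has dropped over the hexagon with no force. I go on down to the washer: 8 mm, then gently.

Emit:
play_rows --pt "0 0 0 1 0" --pt "0 0 0 2 0" --pt "0 0 0 3 0" --pt "0 0 0 4 0" --pt "0 0 0 5 0" --pt "0 0 0 6 0" --pt "0 0 0 7 0" --pt "0 0 0 8 0" --pt "0 0 0 8 0" --pt "0 0 0 8 0"

```text
time_s: 17.07
eef_pos: [0.4623, -0.0764, 0.155]
eef_rot: [0.97, 0.244, -0.0, 0.0]
ft_force: [-0.6, 0.4, -4.7]
grip_width: 0.0236
gripper_force: 30.0
```

Emit:
play_rows --pt "0 0 0 0.5 0" --pt "0 0 0 1 0" --pt "0 0 0 1.5 0" --pt "0 0 0 2 0" --pt "0 0 0 2.5 0" --pt "0 0 0 3 0" --pt "0 0 0 3 0" --pt "0 0 0 3 0" --pt "0 0 0 3 0" --pt "0 0 0 3 0"

```text
time_s: 17.9
eef_pos: [0.4623, -0.0764, 0.152]
eef_rot: [0.97, 0.244, -0.0, 0.0]
ft_force: [0.3, -0.5, -4.8]
grip_width: 0.0232
gripper_force: 30.0
```

```bash
python3 - <<'E'
from h import *
go(.4601,-.0769,.151,28.2);print(ctrl.sense()['wrist_torque'])
E
```

```text
t 17.9 pos [ 0.4623 -0.0764  0.152 ] yawx 28.23 F [ 0.3 -0.5 -4.8] w 0.0232 j [-0.82  0.37  1.11  2.07 -0.41  0.94 -0.57]
-> t [-2.2 -0.6  1. ] roll 0.0006
[-0.02021377  0.23214155 -0.02926248]
```

Emit:
play_rows --pt "0 0 0 0.3 0" --pt "0 0 0 0.6 0" --pt "0 0 0 0.9 0" --pt "0 0 0 1.2 0" --pt "0 0 0 1.4 0" --pt "0 0 0 1.6 0" --pt "0 0 0 1.6 0" --pt "0 0 0 1.6 0" --pt "0 0 0 1.6 0" --pt "0 0 0 1.6 0"

```text
time_s: 18.73
eef_pos: [0.4623, -0.0764, 0.1504]
eef_rot: [0.97, 0.244, 0.0, 0.0]
ft_force: [0.2, 0.1, -4.2]
grip_width: 0.0238
gripper_force: 30.0
```

```bash
python3 - <<'E'
from h import *
go(.4601,-.0769,.151,28.2);print(ctrl.sense()['wrist_torque'])
E
```

```text
t 18.73 pos [ 0.4623 -0.0764  0.1504] yawx 28.24 F [ 0.2  0.1 -4.2] w 0.0238 j [-0.82  0.37  1.1   2.07 -0.41  0.94 -0.57]
-> t [-2.2 -0.6 -0.6] roll 0.0007
[-0.06152452  0.21106831  0.05957667]
```

Emit:
play_rows --pt "0 0 0 0.3 0" --pt "0 0 0 0.6 0" --pt "0 0 0 0.9 0" --pt "0 0 0 1.2 0" --pt "0 0 0 1.2 0" --pt "0 0 0 1.2 0" --pt "0 0 0 1.2 0" --pt "0 0 0 1.2 0" --pt "0 0 0 1.2 0" --pt "0 0 0 1.2 0"

```text
time_s: 19.57
eef_pos: [0.4624, -0.0764, 0.1492]
eef_rot: [0.97, 0.244, 0.0, 0.0]
ft_force: [0.4, 0.5, -0.1]
grip_width: 0.0237
gripper_force: 30.0
```

```bash
python3 - <<'E'
from h import *
go(.4601,-.0769,.151,28.2);print(ctrl.sense()['wrist_torque'])
E
```

```text
t 19.57 pos [ 0.4624 -0.0764  0.1492] yawx 28.23 F [ 0.4  0.5 -0.1] w 0.0237 j [-0.82  0.37  1.1   2.07 -0.42  0.94 -0.57]
-> t [-2.2 -0.7 -1.8] roll 0.0006
[ 7.25572892e-02  5.47786221e-05 -1.65321040e-02]
```

The ring has come down on the washer at 4 N, with TCP z at 0.149, the height expected for seated. Now I turn clockwise about the nut axis, R = 127 mm: first 0.32 rad, which is within the free part.

Emit:
play_rows --pt "0 0.1 -5.1 0 0.04" --pt "0 0.4 -10.1 0 0.08" --pt "0 0.9 -15.2 0 0.12" --pt "0 1.6 -20.2 0 0.16" --pt "0 2.5 -25.2 0 0.2" --pt "0 3.6 -30.2 0 0.24" --pt "0 5 -35.1 0 0.28" --pt "0 6.5 -39.9 0 0.32" --pt "0 6.5 -39.9 0 0.32" --pt "0 6.5 -39.9 0 0.32"

```text
time_s: 20.4
eef_pos: [0.4489, -0.0381, 0.1491]
eef_rot: [0.996, 0.087, -0.0, 0.0]
ft_force: [-3.5, -0.1, 0.3]
grip_width: 0.024
gripper_force: 30.0
```

```bash
cat >> h.py <<'E'
def st():
    s=ctrl.sense();a=np.radians(yawx(s));f=s['ft_force']
    print('t',round(s['time_s'],2),s['eef_pos'].round(4),'yaw',np.degrees(a).round(2),'F tool x,y,up',np.round([f[0]*np.cos(a)+f[1]*np.sin(a),f[0]*np.sin(a)-f[1]*np.cos(a),f[2]],1),'M',s['wrist_torque'].round(2),'j',s['joint_positions'].round(2))
E
python3 -c "
from h import *
st()"
```

```text
t 20.4 [ 0.4489 -0.0381  0.1491] yaw 10.0 F tool x,y,up [-3.5 -0.5  0.3] M [-0.1   0.6  -0.04] j [-0.98  0.37  1.19  2.11 -0.43  0.93 -0.94]
```

Emit:
play_rows --pt "0 -0.4 -2.5 0 0.02" --pt "0 -0.3 -5.1 0 0.04" --pt "0 -0.2 -7.6 0 0.06" --pt "0 0 -10.2 0 0.08" --pt "0 0.2 -12.7 0 0.1" --pt "0 0.2 -12.7 0 0.1" --pt "0 0.2 -12.7 0 0.1" --pt "0 0.2 -12.7 0 0.1" --pt "0 0.2 -12.7 0 0.1" --pt "0 0.2 -12.7 0 0.1"

```text
time_s: 21.23
eef_pos: [0.4473, -0.0258, 0.1492]
eef_rot: [0.999, 0.037, 0.0, 0.0]
ft_force: [0.0, -0.2, -1.8]
grip_width: 0.0238
gripper_force: 30.0
```

```bash
python3 -c "
from h import *
st()"
```

```text
t 21.23 [ 0.4473 -0.0258  0.1492] yaw 4.19 F tool x,y,up [ 0.   0.2 -1.8] M [-0.04  0.14  0.12] j [-1.02  0.37  1.2   2.12 -0.43  0.93 -1.07]
```

Emit:
play_rows --pt "0 0 -2.5 0 0.02" --pt "0 0.1 -5.1 0 0.04" --pt "0 0.2 -7.6 0 0.06" --pt "0 0.4 -10.2 0 0.08" --pt "0 0.6 -12.7 0 0.1" --pt "0 0.6 -12.7 0 0.1" --pt "0 0.6 -12.7 0 0.1" --pt "0 0.6 -12.7 0 0.1" --pt "0 0.6 -12.7 0 0.1" --pt "0 0.6 -12.7 0 0.1"

```text
time_s: 22.07
eef_pos: [0.4469, -0.0129, 0.1492]
eef_rot: [1.0, -0.014, -0.0, -0.0]
ft_force: [-0.6, 0.2, -0.1]
grip_width: 0.0239
gripper_force: 30.0
```

```bash
python3 -c "
from h import *
st()"
```

```text
t 22.07 [ 0.4469 -0.0129  0.1492] yaw -1.55 F tool x,y,up [-0.6 -0.2 -0.1] M [0.22 0.05 0.12] j [-1.05  0.37  1.21  2.12 -0.43  0.93 -1.2 ]
```

Emit:
play_rows --pt "0 0 -2.5 0 0.02" --pt "0 0.1 -5.1 0 0.04" --pt "0 0.2 -7.6 0 0.06" --pt "0 0.4 -10.2 0 0.08" --pt "0 0.6 -12.7 0 0.1" --pt "0 0.6 -12.7 0 0.1" --pt "0 0.6 -12.7 0 0.1" --pt "0 0.6 -12.7 0 0.1" --pt "0 0.6 -12.7 0 0.1" --pt "0 0.6 -12.7 0 0.1"

```text
time_s: 22.9
eef_pos: [0.4477, -0.0006, 0.1492]
eef_rot: [0.998, -0.064, -0.0, 0.0]
ft_force: [-1.9, -5.7, 0.0]
grip_width: 0.024
gripper_force: 30.0
```

```bash
python3 -c "
from h import *
st()"
```

```text
t 22.9 [ 0.4477 -0.0006  0.1492] yaw -7.36 F tool x,y,up [-1.1  5.9  0. ] M [-1.18  0.47  0.3 ] j [-1.08  0.37  1.22  2.12 -0.44  0.94 -1.32]
```

A sideways force of 5.9 N has appeared, so the nut is coming up hard. I go on in smaller steps, now about the pivot (94 mm).

Emit:
play_rows --pt "0 0 -1 0 0.01" --pt "0 0 -2 0 0.02" --pt "0 0 -3 0 0.03" --pt "0 0 -4 0 0.04" --pt "0 0.1 -5 0 0.05" --pt "0 0.1 -5 0 0.05" --pt "0 0.1 -5 0 0.05" --pt "0 0.1 -5 0 0.05" --pt "0 0.1 -5 0 0.05" --pt "0 0.1 -5 0 0.05"

```text
time_s: 23.73
eef_pos: [0.4483, 0.004, 0.1491]
eef_rot: [0.996, -0.089, -0.0, 0.001]
ft_force: [-2.2, -7.6, -0.8]
grip_width: 0.0237
gripper_force: 30.2
```

```bash
python3 -c "
from h import *
st()"
```

```text
t 23.73 [0.4483 0.004  0.1491] yaw -10.23 F tool x,y,up [-0.8  7.9 -0.8] M [-1.89  0.54  0.52] j [-1.1   0.38  1.22  2.12 -0.44  0.94 -1.38]
```

Emit:
play_rows --pt "0 0 -1 0 0.01" --pt "0 0 -2 0 0.02" --pt "0 0 -3 0 0.03" --pt "0 0.1 -4 0 0.04" --pt "0 0.1 -4 0 0.04" --pt "0 0.1 -4 0 0.04" --pt "0 0.1 -4 0 0.04" --pt "0 0.1 -4 0 0.04" --pt "0 0.1 -4 0 0.04" --pt "0 0.1 -4 0 0.04"

```text
time_s: 24.57
eef_pos: [0.449, 0.008, 0.1491]
eef_rot: [0.994, -0.109, -0.0, 0.001]
ft_force: [-2.7, -7.1, -0.5]
grip_width: 0.0238
gripper_force: 30.1
```

```bash
python3 -c "
from h import *
st()
t=cap('top');s=cap('side')
A=[rect(c,.50,.0,.167,.075,.0004)[2] for c in(t,s)]
cv2.imwrite('pics/b1.png',np.hstack(A)[:,:,::-1])"
```

```text
t 24.57 [0.449  0.008  0.1491] yaw -12.53 F tool x,y,up [-1.1  7.5 -0.5] M [-1.64  0.66  0.36] j [-1.1   0.38  1.22  2.12 -0.45  0.94 -1.42]
```

View pics/b1.png

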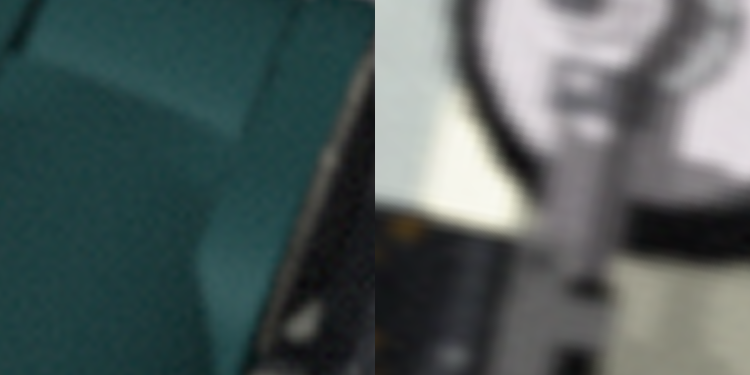

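The side tile shows the pivot at (590,125) and the handle running down at (585,200), but the bend is too faint to read. The load is already falling (pivot moment 1.26 to 1.06 N m), so it has tripped or is about to. I add 2.5 mm, with the bend still at most 0.22 by geometry.

Emit:
play_rows --pt "0 0 -0.8 0 0.008" --pt "0 0 -1.6 0 0.016" --pt "0 0 -2.5 0 0.026" --pt "0 0 -2.5 0 0.026" --pt "0 0 -2.5 0 0.026" --pt "0 0 -2.5 0 0.026" --pt "0 0 -2.5 0 0.026" --pt "0 0 -2.5 0 0.026" --pt "0 0 -2.5 0 0.026" --pt "0 0 -2.5 0 0.026"

```text
time_s: 25.5
eef_pos: [0.4496, 0.0106, 0.1491]
eef_rot: [0.993, -0.122, -0.0, 0.001]
ft_force: [-2.3, -5.9, -0.8]
grip_width: 0.024
gripper_force: 30.1
```

```bash
python3 -c "
from h import *
st()"
```

```text
t 25.5 [0.4496 0.0106 0.1491] yaw -14.02 F tool x,y,up [-0.8  6.3 -0.8] M [-1.51  0.61  0.37] j [-1.11  0.38  1.22  2.11 -0.45  0.94 -1.45]
```

The load keeps falling, to about 0.76 of the peak, so the bend is about 0.11. At yaw -7.4 it had not yet tripped, so one more 0.03 rad keeps the bend at 0.15 or less and makes the trip certain.

Emit:
play_rows --pt "0 0 -1 0 0.01" --pt "0 0 -2 0 0.02" --pt "0 0 -2.8 0 0.03" --pt "0 0 -2.8 0 0.03" --pt "0 0 -2.8 0 0.03" --pt "0 0 -2.8 0 0.03" --pt "0 0 -2.8 0 0.03" --pt "0 0 -2.8 0 0.03" --pt "0 0 -2.8 0 0.03" --pt "0 0 -2.8 0 0.03"

```text
time_s: 26.33
eef_pos: [0.4504, 0.0133, 0.1491]
eef_rot: [0.991, -0.137, -0.0, 0.001]
ft_force: [-2.8, -5.4, -0.6]
grip_width: 0.0239
gripper_force: 30.0
```

```bash
python3 -c "
from h import *
st()"
```

```text
t 26.33 [0.4504 0.0133 0.1491] yaw -15.75 F tool x,y,up [-1.2  5.9 -0.6] M [-1.4   0.46  0.14] j [-1.11  0.39  1.22  2.11 -0.45  0.94 -1.48]
```

It has tripped: the load is down to about 0.6 of the peak. I stop here and ease back to the middle of the ring's play.

```bash
python3 -c "
from h import *
go(.4477,-.0006,.1491,-7.36);go(.4472,-.0077,.1491,-4.0)"
```

```text
t 26.33 pos [0.4504 0.0133 0.1491] yawx -15.75 F [-2.8 -5.4 -0.6] w 0.0239 j [-1.11  0.39  1.22  2.11 -0.45  0.94 -1.48]
-> t [ 1.2 14.1  0. ] roll -0.1464
t 26.33 pos [0.4504 0.0133 0.1491] yawx -15.75 F [-2.8 -5.4 -0.6] w 0.0239 j [-1.11  0.39  1.22  2.11 -0.45  0.94 -1.48]
-> t [ 2.6 21.1  0. ] roll -0.205
```

Emit:
play_rows --pt "0 0.2 2.8 0 -0.03" --pt "0 0.4 5.6 0 -0.06" --pt "0 0.7 8.4 0 -0.09" --pt "0 1 11.2 0 -0.117" --pt "0 1.2 14 0 -0.146" --pt "0 1.6 16 0 -0.163" --pt "0 2.1 18.5 0 -0.184" --pt "0 2.5 20.7 0 -0.205" --pt "0 2.5 20.7 0 -0.205" --pt "0 2.5 20.7 0 -0.205"

```text
time_s: 27.17
eef_pos: [0.4472, -0.0069, 0.1491]
eef_rot: [0.999, -0.035, -0.0, 0.0]
ft_force: [-3.7, -3.2, 0.2]
grip_width: 0.024
gripper_force: 30.0
```

```bash
python3 -c "
from h import *
st()"
```

```text
t 27.17 [ 0.4472 -0.0069  0.1491] yaw -3.96 F tool x,y,up [-3.5  3.5  0.2] M [-0.8   0.81 -0.02] j [-1.04  0.35  1.17  2.12 -0.4   0.92 -1.28]
```

Emit:
play_rows --pt "0 -0.2 1 0 -0.008" --pt "0 -0.4 2 0 -0.016" --pt "0 -0.4 2.5 0 -0.02" --pt "0 -0.4 2.5 0 -0.02" --pt "0 -0.4 2.5 0 -0.02" --pt "0 -0.4 2.5 0 -0.02" --pt "0 -0.4 2.5 0 -0.02" --pt "0 -0.4 2.5 0 -0.02" --pt "0 -0.4 2.5 0 -0.02" --pt "0 -0.4 2.5 0 -0.02"

```text
time_s: 28.0
eef_pos: [0.447, -0.0092, 0.1492]
eef_rot: [1.0, -0.024, 0.0, 0.0]
ft_force: [0.8, -2.3, -1.3]
grip_width: 0.0239
gripper_force: 30.0
```

```bash
python3 -c "
from h import *
st()"
```

```text
t 28.0 [ 0.447  -0.0092  0.1492] yaw -2.76 F tool x,y,up [ 0.9  2.2 -1.3] M [-0.32 -0.27 -0.11] j [-1.04  0.34  1.17  2.12 -0.4   0.92 -1.26]
```

Emit:
play_rows --pt "0 0 1 0 -0.008" --pt "0 0 2 0 -0.016" --pt "0 0 3 0 -0.024" --pt "0 0 4 0 -0.03" --pt "0 0 4 0 -0.03" --pt "0 0 4 0 -0.03" --pt "0 0 4 0 -0.03" --pt "0 0 4 0 -0.03" --pt "0 0 4 0 -0.03" --pt "0 0 4 0 -0.03"

```text
time_s: 28.83
eef_pos: [0.4466, -0.0132, 0.1492]
eef_rot: [1.0, -0.009, -0.0, 0.0]
ft_force: [0.4, -1.3, -1.2]
grip_width: 0.024
gripper_force: 30.0
```

```bash
python3 -c "
from h import *
st()"
```

```text
t 28.83 [ 0.4466 -0.0132  0.1492] yaw -1.04 F tool x,y,up [ 0.4  1.2 -1.2] M [-0.07 -0.2  -0.12] j [-1.02  0.34  1.16  2.12 -0.39  0.92 -1.23]
```

Nearly free of load. I lift a little and check.

Emit:
play_rows --pt "0 0 0.5 -0.5 0" --pt "0 0 0.5 -1 0" --pt "0 0 0.5 -2 0" --pt "0 0 0.5 -3 0" --pt "0 0 0.5 -4 0" --pt "0 0 0.5 -5 0" --pt "0 0 0.5 -6 0" --pt "0 0 0.5 -6 0" --pt "0 0 0.5 -6 0" --pt "0 0 0.5 -6 0"

```text
time_s: 29.67
eef_pos: [0.4465, -0.0138, 0.1551]
eef_rot: [1.0, -0.009, -0.0, 0.0]
ft_force: [-0.0, 0.3, -3.8]
grip_width: 0.0238
gripper_force: 30.0
```

```bash
python3 -c "
from h import *
st()"
```

```text
t 29.67 [ 0.4465 -0.0138  0.1551] yaw -1.04 F tool x,y,up [-0.1 -0.3 -3.8] M [-0.04  0.06  0.04] j [-1.03  0.32  1.17  2.12 -0.37  0.93 -1.24]
```

It is free, with only the wrench's weight on the tool. I lift it clear.

Emit:
play_rows --pt "0 0 0 -3 0" --pt "0 0 0 -7 0" --pt "0 0 0 -12 0" --pt "0 0 0 -18 0" --pt "0 0 0 -26 0" --pt "0 0 0 -36 0" --pt "0 0 0 -48 0" --pt "0 0 0 -60 0" --pt "0 0 0 -70 0" --pt "0 0 0 -75 0"

```text
time_s: 30.5
eef_pos: [0.4469, -0.014, 0.2315]
eef_rot: [1.0, -0.009, 0.001, -0.001]
ft_force: [0.1, -0.7, -4.0]
grip_width: 0.0239
gripper_force: 30.0
```

```bash
python3 -c "
from h import *
st(); go(.470,-.340,.225,-2)
t=cap('top');s=cap('side')
p=ctrl.sense()['eef_pos']
A=[rect(c,p[0]+.09,p[1],p[2]+.016,.075,.0004)[2] for c in(t,s)]
cv2.imwrite('pics/b2.png',np.hstack(A)[:,:,::-1])
print(hexyaw(t,.5738,-.0159,.172,.014,.022))"
```

```text
t 30.5 [ 0.4469 -0.014   0.2315] yaw -1.07 F tool x,y,up [ 0.1  0.7 -4. ] M [0.03 0.22 0.04] j [-1.16  0.12  1.21  2.03 -0.13  1.07 -1.48]
t 30.5 pos [ 0.4469 -0.014   0.2315] yawx -1.07 F [ 0.1 -0.7 -4. ] w 0.0239 j [-1.16  0.12  1.21  2.03 -0.13  1.07 -1.48]
-> t [ 29.1 325.5   6.5] roll 0.0163
(np.float64(-5.965566840181734), np.float64(0.3831618544853793))
```

View pics/b2.png

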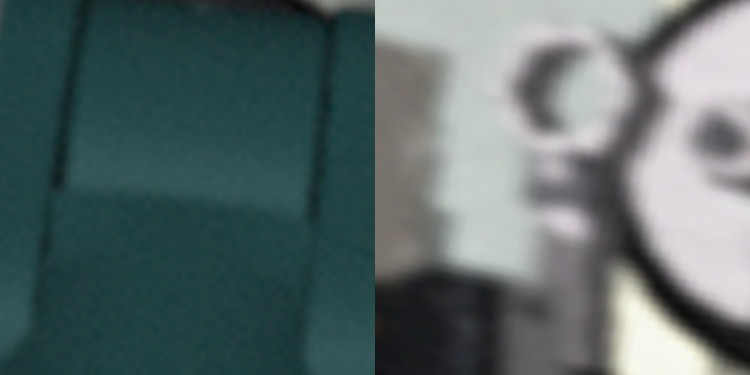

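The side tile shows the wrench above the lap with its handle straight: ring (575,90), pin (565,215), handle below. The top view is blocked by the arm. I carry it back to the mat.

```bash
python3 -c "
from h import *
go(.4935,-.3386,.225,-5.7)"
```

```text
t 30.6 pos [ 0.4469 -0.0136  0.2309] yawx -1.02 F [ 0.  -0.3 -4.5] w 0.0235 j [-1.16  0.12  1.21  2.03 -0.13  1.07 -1.47]
-> t [ 52.4 324.1   5.9] roll 0.0817
```

Emit:
play_rows --pt "0 4 20 0 0.01" --pt "0 8 50 0 0.02" --pt "0 12 85 0 0.03" --pt "0 17 120 0 0.04" --pt "0 22 155 0 0.05" --pt "0 27 190 0 0.06" --pt "0 32 225 0 0.07" --pt "0 37 260 0 0.08" --pt "0 43 290 0 0.08" --pt "0 48 310 3 0.08"

```text
time_s: 31.43
eef_pos: [0.4882, -0.328, 0.2264]
eef_rot: [0.999, -0.05, -0.001, 0.0]
ft_force: [-0.2, -0.5, -4.0]
grip_width: 0.0241
gripper_force: 30.0
```

```bash
python3 -c "
from h import *
st();go(.4935,-.3386,.03,-5.7)
t=cap('top')
u,P=hmask(t,.573,-.015,.03,.1765,.19);print(len(u),P.mean(0))
print(hexyaw(t,.5725,-.017,.172,.014,.022),hexyaw(t,.5725,-.017,.172,.013,.024))"
```

```text
t 31.43 [ 0.4882 -0.328   0.2264] yaw -5.76 F tool x,y,up [-0.1  0.5 -4. ] M [ 0.07  0.25 -0.09] j [-0.21  0.51  1.04  1.71 -0.47  1.19 -0.72]
t 31.43 pos [ 0.4882 -0.328   0.2264] yawx -5.76 F [-0.2 -0.5 -4. ] w 0.0241 j [-0.21  0.51  1.04  1.71 -0.47  1.19 -0.72]
-> t [  6.4  10.1 196.4] roll -0.0011
41 [ 0.57327304 -0.01552091  0.17935553]
(np.float64(2.5670113261405674), np.float64(0.4506532887390361)) (np.float64(1.196597296627969), np.float64(0.45319307471879267))
```

The nut's flats have turned from about 28° to about 2°, a clockwise turn of about 0.46 rad, which fits the range given. Now I lower to the mat.

Emit:
play_rows --pt "0 6 9 20 0" --pt "0 6 9.5 45 0" --pt "0 6 9.5 72 0" --pt "0 6 9.5 100 0" --pt "0 6 9.5 128 0" --pt "0 6 9.5 155 0" --pt "0 6 9.5 177 0" --pt "0 6 9.5 192 0" --pt "0 6 9.5 199 0" --pt "0 6 9.5 201 0"

```text
time_s: 32.32
eef_pos: [0.4934, -0.3345, 0.0251]
eef_rot: [0.999, -0.049, -0.001, -0.0]
ft_force: [-0.9, 0.6, -4.0]
grip_width: 0.0239
gripper_force: 30.0
```

```bash
python3 -c "
from h import *
st();go(.4935,-.3386,.0085,-5.7)"
```

```text
t 32.32 [ 0.4934 -0.3345  0.0251] yaw -5.63 F tool x,y,up [-0.9 -0.5 -4. ] M [-0.02  0.25  0.01] j [-0.04  0.76  0.82  1.83 -0.71  0.87 -0.55]
t 32.32 pos [ 0.4934 -0.3345  0.0251] yawx -5.63 F [-0.9  0.6 -4. ] w 0.0239 j [-0.04  0.76  0.82  1.83 -0.71  0.87 -0.55]
-> t [ 0.5  4.  16.6] roll 0.0012
```

Emit:
play_rows --pt "0 0 0 2 0" --pt "0 0 0 5 0" --pt "0 0 0 8 0" --pt "0 0 0 11 0" --pt "0 0 0 13 0" --pt "0 0 0 15 0" --pt "0 0 0 16 0" --pt "0 0 0 16.5 0" --pt "0 0 0 16.5 0" --pt "0 0 0 16.5 0"

```text
time_s: 33.15
eef_pos: [0.494, -0.3347, 0.0098]
eef_rot: [0.999, -0.049, 0.0, 0.0]
ft_force: [0.4, 0.4, -4.3]
grip_width: 0.0239
gripper_force: 30.0
```

```bash
python3 -c "
from h import *
st()"
```

```text
t 33.15 [ 0.494  -0.3347  0.0098] yaw -5.63 F tool x,y,up [ 0.3 -0.5 -4.3] M [ 0.03  0.25 -0.02] j [-0.03  0.78  0.8   1.84 -0.73  0.85 -0.54]
```

Emit:
play_rows --pt "0 0 0 0.5 0" --pt "0 0 0 1 0" --pt "0 0 0 1.5 0" --pt "0 0 0 2 0" --pt "0 0 0 2.5 0" --pt "0 0 0 2.5 0" --pt "0 0 0 2.5 0" --pt "0 0 0 2.5 0" --pt "0 0 0 2.5 0" --pt "0 0 0 2.5 0"

```text
time_s: 33.98
eef_pos: [0.4941, -0.3347, 0.0075]
eef_rot: [0.999, -0.049, 0.0, -0.0]
ft_force: [-1.6, 2.8, 6.1]
grip_width: 0.0235
gripper_force: 30.0
```

```bash
python3 -c "
from h import *
st()"
```

```text
t 33.98 [ 0.4941 -0.3347  0.0075] yaw -5.62 F tool x,y,up [-1.9 -2.7  6.1] M [ 0.67  0.84 -0.02] j [-0.03  0.78  0.79  1.84 -0.74  0.84 -0.53]
```

The wrench is down on the mat. I let go and rise straight up.

Emit:
play_rows --pt "0.3 0 0 0 0" --pt "0.6 0 0 0 0" --pt "0.6 0 0 0 0" --pt "0.7 0 0 0 0" --pt "0.8 0 0 0 0" --pt "0.8 0 0 0 0" --pt "0.8 0 0 0 0" --pt "0.8 0 0 -5 0" --pt "0.8 0 0 -20 0" --pt "0.8 0 0 -45 0"

```text
time_s: 34.82
eef_pos: [0.493, -0.3342, 0.0521]
eef_rot: [0.999, -0.049, -0.001, -0.0]
ft_force: [-0.2, 0.0, 0.6]
grip_width: 0.075
gripper_force: 0.0
```

Emit:
play_rows --pt "0.8 0 0 -25 0" --pt "0.8 0 0 -50 0" --pt "0.8 0 0 -80 0" --pt "0.8 0 0 -110 0" --pt "0.8 0 0 -140 0" --pt "0.8 0 0 -160 0" --pt "0.8 0 0 -170 0" --pt "0.8 0 0 -170 0" --pt "0.8 0 0 -170 0" --pt "0.8 0 0 -170 0"

```text
time_s: 35.65
eef_pos: [0.4936, -0.3342, 0.2211]
eef_rot: [0.999, -0.049, -0.001, -0.0]
ft_force: [-0.8, 0.1, -1.2]
grip_width: 0.0749
gripper_force: 0.0
```

```bash
python3 - <<'E'
from h import *
st();t=cap('top');s=cap('side')
print(hexyaw(t,.5725,-.017,.172,.014,.022))
A=[cv2.resize(rect(c,.519,-.355,.02,.18,.001)[2],(400,400)) for c in(t,s)]
cv2.imwrite('pics/e.png',np.hstack(A)[:,:,::-1])
E
```

```text
t 35.65 [ 0.4936 -0.3342  0.2211] yaw -5.62 F tool x,y,up [-0.8 -0.  -1.2] M [ 0.01  0.21 -0.02] j [-0.19  0.53  1.02  1.69 -0.49  1.19 -0.71]
(np.float64(2.108811686411058), np.float64(0.45375405453927303))
```

View pics/e.png

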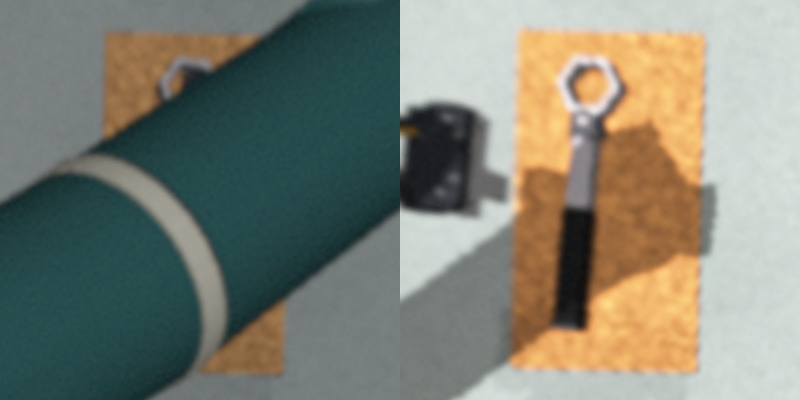

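The side tile shows the wrench flat and straight on the cork, with the ring at (590,85) and grip end at (570,325). The gripper is clear.

```bash
python3 -c "
from h import *
print(ctrl.hand_in())"
```

```text
the job is handed in; nothing more can be done
None
```

The job is handed in at about 36 s: the nut turned about 0.46 rad clockwise and came up hard, the load peaked and fell as the wrench tripped (bend judged from load, not seen), and the wrench is back straight on the mat; the judge's verdict was not shown.

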